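# Flip the stub carrier onto the mounting slab

### The arm

A 7-joint arm with a two-finger parallel gripper is mounted at the origin on the work surface. World frame = base frame: x ahead of the robot, y to its left, z up, the work surface at z = 0. Lengths are in m, angles in rad, forces in N, time in s.
With the tool pointing down it reaches from about 0.425 to 0.975 m from the base axis. Payload 16.7 kg.
Tool frame: the origin (TCP) lies on the centre line of the jaws, within the pads' length; the fingertips stand 14 mm ahead of it and the grasp point (between the pads) lies 5 mm behind it; z points along the fingers, y is the line along which they close (so a half turn about z gives the same grasp; the last joint's range is limited). The gripper opens to 85 mm and grips with 20 to 120 N. Pads are 22 mm wide; open, the fingers measure 114 mm over their backs; the gripper's body (76 mm by 85 mm) begins 54 mm behind the grasp point. The pads swing forward as they close: fully open they stand 13 mm farther back than shut.
Start: joints at [-1.315, 0.426, 0.074, 1.606, -0.034, 1.111, -0.067], TCP at [0.266, 0.62, 0.245] pointing down, gripper open.
Joint ranges: [-2.85, 2.85], [-0.5, 2.14], [-1.23, 1.37], [0.21, 2.46], [-1.02, 4.16], [0.16, 2.05], [-2.73, 2.73]. Speed limits (rad/s): [1.89, 1.89, 2.39, 2.39, 3.01, 3.01, 3.01].

### API

Orientations are given as a unit quaternion [x, y, z, w].
In Python, from rig import * gives the robot as it stands.
- The arm moves only by the shell command python3 -m pendant 'ROWS' [FORCE]. ROWS is JSON, a list of rows, each an object of numbers: "x", "y", "z": the shift along the tool's x, y, z in mm; "spin": the turn about the tool's z in degrees; "hand": the opening, from -1 (shut) to 1 (fully open). In form: [{"x": .., "y": .., "z": .., "spin": .., "hand": ..}, ...]. A call has 1 to 10 rows; each row shifts and turns the commanded pose from where the row before left it, along the tool's axes as they then stand; what a row does not reach is not made up. A row lasts 1/8 s, in which the tool goes at most 62.5 mm and 10.7 degrees, less where a joint would pass 70% of its speed; a pose out of reach is approached as far as the arm can. A call is refused whole if a number of a shift passes 62.5 or a number of a turn 10.7, either way. A call with a gripper value outside its range is refused whole. The fingers move at their own pace and stop on an object; FORCE is the grip in N (left out, the last holds). Time passes only in rows, so rows that do not move let the fingers close. It gives the time, the measured TCP pose, the force, the opening and the grip force at its end, in the units of the state.
- get_state(): the state, without advancing time (a new reading comes with each control period).
- capture(name): name is "scene" or "top" or "wrist"; returns the picture (480x640x3 uint8, blue, green, red); there is no depth.
- calibration(name): a dict with "K" (3x3 intrinsics, pixels), "distortion" ([k1, k2, p1, p2, k3] as OpenCV has them; the pictures are not rectified), "rvec" (rotation vector, rad) and "tvec" (3), from world to camera coordinates, as OpenCV has them; the wrist camera has in their place "T_tool_cam" (4x4, takes a point from camera to tool coordinates, whose origin is the TCP and whose axes are the flange's). Camera axes: x right, y down, z forward; pixel columns grow to the right and rows downward; lengths in m; the calibration is good to about 2 mm. A picture is of the moment at which its call begins: read the wrist's pose just before it. calibration takes no time and is no camera call.
- finish_job(): hands the job in; it is judged then, once.
The state is a dict: "t": time; "q": joint angles; "qd": joint speeds; "tau": joint torques, N m; "position": TCP position; "tcp_rot": TCP orientation; "force": force on the tool from outside, world axes, zero at the start; "wrist_torque": the same for the moment, N m; "finger_gap": finger opening in m; "grasp_force": force on a finger pad.
Only numpy, scipy, OpenCV 4.12 (cv2) and the standard library are available. Lean on these libraries where they do the work, as an engineer would, in place of code of your own. Each camera call takes 0.05 s, during which the arm holds its last target. There are 200 camera calls.

### The job

The flat aluminium stub carrier lies on the bench with its specimen sockets facing down. Without gripping it or picking it up, push it until its front is square against the near edge of the low dark steel slab, then push up and forward with the fingertips under its overhanging rear rim so that it tips up against that edge and flips over onto the slab, ending flat on it with the sockets facing up. Leave everything else on the bench where it is.

Things in the scene. Friction and masses are not known exactly. Their poses are not given: they have to be found in the camera images.
- plate: Loose flat aluminium stub carrier, 72 mm (its x) by 104 mm (y) by 19 mm, 190-315 g: a 5 mm plain plate over a 14 mm block with 12 dark sockets. The block is flush in front; at the rear (-x) the plate overhangs it by 16 mm. Origin: under its centre, at the socket face; z points out of the plain face. Starts sockets down, z up, x towards the slab within 0.25 rad, 19-49 mm short of it. Flipped: origin 29 mm up.
- plate_far (a point): Middle of the carrier's leading face (104 mm wide, 19 mm high, next to the slab): 36 mm from the centre along its +x, 9.5 mm above the bench at the start.
- plate_near (a point): Middle of the rear edge of the overhanging rim (the 104 mm edge on the robot's side): 36 mm along -x. The rim spans 14 to 19 mm above the bench at the start; below it is free space 16 mm deep and 14 mm high.
- plate_left (a point): Middle of the plate's 72 mm edge on its +y side (52 mm from its centre), on the rim plate, 16.5 mm above the bench at the start.
- plate_right (a point): Middle of the plate's 72 mm edge on its -y side (52 mm from its centre), on the rim plate, 16.5 mm above the bench at the start.
- slab: Fixed dark steel slab, 160 mm along its x, 240 mm along y, 10 mm thick, turned up to 0.35 rad. Origin: centre of its underside, on the bench; x points away from the robot. Its near edge, a plain upright step 10 mm high, is the line x = -80 mm in its frame. A jar and a loupe stand on its far half, clear of its middle line.
- stub_jar: Small lidded glass jar, 36 mm across, 45 mm tall, loose on the far left of the slab. Origin at the centre of its underside; not part of the job, leave it alone.
- loupe: Black loupe, 34 mm across, 36 mm tall, loose on the far right of the slab. Origin at the centre of its underside; not part of the job, leave it alone.
- rinse_bottle: White bottle, 48 mm across, 120 mm tall, loose on the bench to the left of the slab. Origin at the centre of its underside; not part of the job, leave it alone.
- stub_box: Low clear box, 70 x 50 x 22 mm, loose on the bench to the right of the plate. Origin at the centre of its underside; not part of the job, leave it alone.
- pen: Orange pen, 135 mm long, 12 mm high, loose on the bench to the left of the plate. Origin at the centre of its underside; not part of the job, leave it alone.
- mouse: Black computer mouse, 105 x 60 x 33 mm, loose on the bench to the right of the slab. Origin at the centre of its underside; not part of the job, leave it alone.
- driver: Screwdriver, 150 mm long, loose on the bench left of the pen. Not part of the job, leave it alone.
Not all that is in view belongs to the job. What is shaped like the plate but green, purple or yellow is not meant.

How it is judged:
On the way, in this order (a step that is already met when the one before it is completed fails the run):
1. the carrier, still lying flat, is square against the slab's near edge (x of plate_far in the frame of slab above -0.085 m and angle between the x axis of plate and the x axis of slab, either way round below 0.1 rad and angle between plate's own z axis and vertical below 0.2 rad), for 0.1 s.
2. the carrier is tipped up steeply, its leading face still low at the slab's edge (angle between plate's own z axis and vertical between 0.7 and 1.75 rad and height (world z) of plate_far below 0.03 m and x of plate_far in the frame of slab between -0.115 and -0.06 m), for 0.05 s.
At the end, for the whole second after the job is handed in: The carrier lies upside down (its z axis within 0.08 rad of straight down), flat on the slab's top (its origin, now on top, 26 to 32 mm above the bench), its centre over the slab (x between -80 and +30 mm, y within 100 mm, in the slab's frame), at rest (angle between plate's own z axis and vertical above 3.06 rad and height (world z) of plate between 0.026 and 0.032 m and x of plate in the frame of slab between -0.08 and 0.03 m and y of plate in the frame of slab between -0.1 and 0.1 m and linear speed of plate below 0.01 m/s); the robot touches nothing.
It fails at once if the carrier is lifted clear: all four of its edges more than 50 mm above the bench (height (world z) of each of plate_near, plate_far, plate_left, plate_right above 0.05 m).
It fails at once if the carrier is lifted off the bench while level, its leading and rear edges both over 10 mm up (angle between plate's own z axis and vertical below 0.35 rad and height (world z) of plate_near above 0.0265 m and height (world z) of plate_far above 0.0195 m).
It fails at once if a bystander is moved more than 15 mm (distance of any of stub_jar, loupe, rinse_bottle, stub_box, pen, mouse, driver from where it was at the start of the episode above 0.015 m).
It also fails if it takes over 42 s, if anything falls off the work surface, if the arm or the gripper's body presses on something with over 40 N, if the wrist force passes 120 N, or if a joint passes its speed limit or range.

## Working session

There is one attempt and no reset: what is moved stays moved. The work goes in short steps, Python scripts to look and compute and a shell command to move; the robot and the scene stay as the last step left them, time stands still between calls to the robot, and variables do not carry over. Pictures are saved under pics/ and viewed, at most 10 in all, crops included, and the job is handed in when it is done.

```bash
mkdir -p pics; ls; python3 - <<'E'
from rig import *
import cv2
s=get_state();print(s['t'],s['position'],s['tcp_rot'],s['finger_gap'])
for n in("scene","top"):
    cv2.imwrite(f"pics/{n}0.png",capture(n));c=calibration(n);print(n,c)
print(calibration("wrist"))
E
```

```text
pics
0.0 [0.26571709 0.6200723  0.24459822] [ 2.01029974e-01  9.79584878e-01 -6.41422222e-04 -7.08155617e-05] 0.08561739614244386
scene {'K': array([[440.62984787,   0.        , 320.62483293],
       [  0.        , 440.62984787, 240.73160238],
       [  0.        ,   0.        ,   1.        ]]), 'distortion': array([-0.06611589,  0.        ,  0.        ,  0.        ,  0.        ]), 'rvec': array([ 2.31954175,  0.7432039 , -0.2975332 ]), 'tvec': array([-0.4546827 , -0.16476338,  1.07818875])}
top {'K': array([[611.82581185,   0.        , 331.94170095],
       [  0.        , 611.82581185, 239.6396249 ],
       [  0.        ,   0.        ,   1.        ]]), 'distortion': array([-0.04879217,  0.        ,  0.        ,  0.        ,  0.        ]), 'rvec': array([ 2.21161406, -2.17419548,  0.08970941]), 'tvec': array([0.02715603, 0.52302671, 1.16255011])}
{'K': array([[332.20513728,   0.        , 320.98424989],
       [  0.        , 332.20513728, 241.38162067],
       [  0.        ,   0.        ,   1.        ]]), 'distortion': array([-0.0098485,  0.       ,  0.       ,  0.       ,  0.       ]), 'T_tool_cam': array([[-7.32145833e-04, -9.53839699e-01, -3.00315322e-01,
         7.82871156e-02],
       [ 9.99999510e-01, -4.98292228e-04, -8.55282920e-04,
         1.47584110e-03],
       [ 6.66158012e-04, -3.00315801e-01,  9.53839597e-01,
        -1.29994507e-01],
       [ 0.00000000e+00,  0.00000000e+00,  0.00000000e+00,
         1.00000000e+00]])}
```

View pics/top0.png

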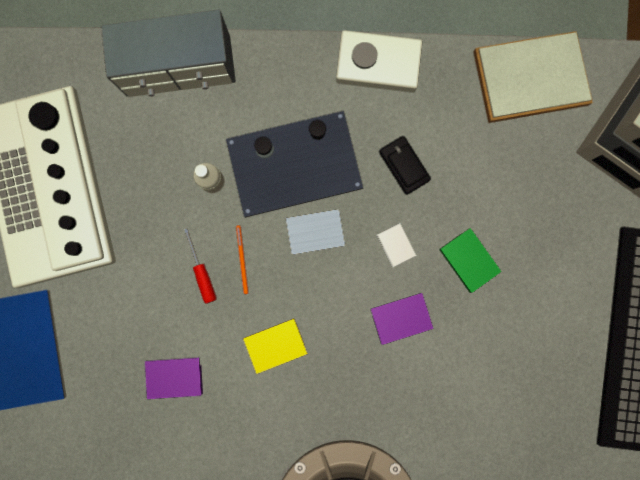

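View pics/scene0.png

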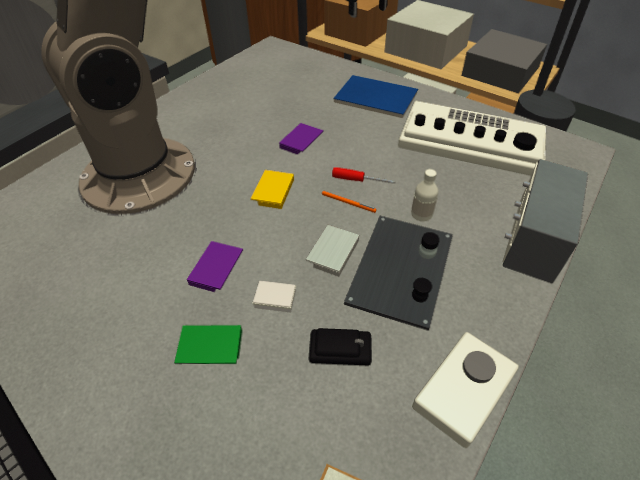

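The top view shows the pale aluminium carrier at (316,232). The slab is at (295,163), with the pen at (242,258), the white box at (397,245) and the mouse at (405,165). There are several carrier-shaped candidates: pale grey (316,232), yellow (275,346), purple (402,318) and (173,378), and green (470,260). Only the pale grey one is aluminium-coloured and lies just short of the slab. I'll confirm it in an enlarged crop.

```bash
python3 - <<'E'
import cv2
a=cv2.imread("pics/top0.png")[100:270,215:415]
cv2.imwrite("pics/crop0.png",cv2.resize(a,None,fx=4,fy=3.5294,interpolation=cv2.INTER_CUBIC) if 0 else cv2.resize(a,(705,600),interpolation=cv2.INTER_CUBIC))
E
```

```text
(no output)
```

View pics/crop0.png

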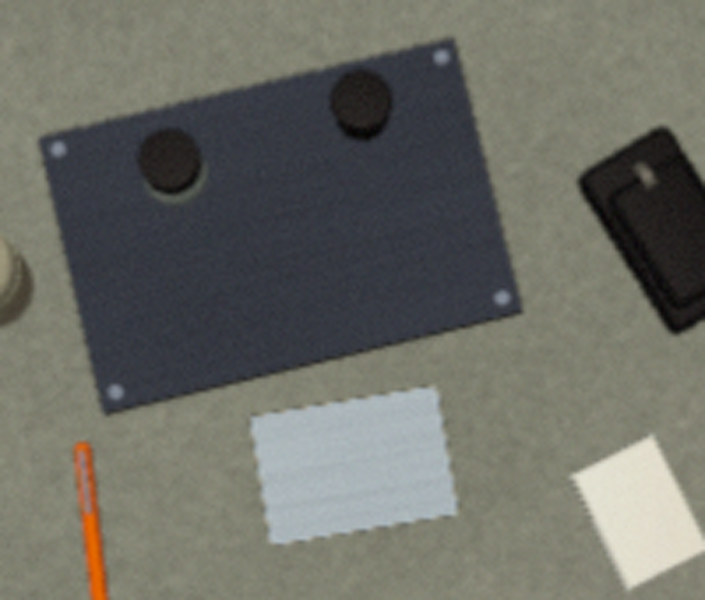

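The crop confirms the plain, pale aluminium carrier, with corners at (251,418), (435,388), (457,515) and (272,543). The slab's near edge runs from (106,412) to (521,312).

```bash
cat > h.py <<'E'
import numpy as np,cv2
from rig import *
from scipy.optimize import least_squares
from scipy.spatial.transform import Rotation as R
def fit(name,px,pts,z,pose0):
    """fit x,y,yaw of planar model pts (local xy) at height z to pixels"""
    c=calibration(name);pts=np.array(pts,float);px=np.array(px,float)
    def f(p):
        a=p[2];M=np.array([[np.cos(a),-np.sin(a)],[np.sin(a),np.cos(a)]])
        w=np.c_[pts@M.T+p[:2],np.full(len(pts),z)]
        return (cv2.projectPoints(w,c["rvec"],c["tvec"],c["K"],c["distortion"])[0][:,0]-px).ravel()
    r=least_squares(f,pose0);return r.x,np.abs(r.fun).max()
def inv(p):
    return np.array([[np.cos(p[2]),np.sin(p[2])],[-np.sin(p[2]),np.cos(p[2])]])
def rect(lx,ly): return [[lx/2,ly/2],[lx/2,-ly/2],[-lx/2,-ly/2],[-lx/2,ly/2]]
E
python3 - <<'E'
from h import *
cv=lambda l:np.array(l)/3.525+[215,100]-0.36
pl,e=fit("top",cv([(251,418),(435,388),(457,515),(272,543)]),rect(.072,.104),.019,[.6,0,0]);print("plate",pl,e)
sl,e2=fit("top",cv([(41,137),(454,40),(521,312),(106,412)]),rect(.16,.24),.010,[.7,0,0]);print("slab",sl,e2)
print("plate in slab",inv(sl)@(pl[:2]-sl[:2]),pl[2]-sl[2])
s=get_state();T=R.from_quat(s["tcp_rot"]);print(T.as_matrix().round(3))
E
```

```text
plate [0.53698704 0.06897927 0.17826273] 0.8481230303926566
slab [0.67168732 0.1121823  0.25524106] 1.096681043304784
plate in slab [-0.14124417 -0.00779441] -0.0769783311785972
[[-0.919  0.394 -0.   ]
 [ 0.394  0.919 -0.001]
 [-0.    -0.001 -1.   ]]
```

```bash
python3 -m pendant '[{"spin":-9.5,"hand":0.2},{"spin":-9.4,"hand":0.2},{"spin":-9.5,"hand":0.2},{"spin":-9.4,"hand":0.2},{"x":-4.7,"y":-50,"hand":0.2},{"x":-4.7,"y":-50,"hand":0.2},{"x":-4.7,"y":-50,"hand":0.2},{"x":-4.7,"y":-50,"hand":0.2},{"x":-4.7,"y":-50,"hand":0.2},{"x":-4.7,"y":-50,"hand":0.2}]'; cat >> h.py <<'E'
SL=np.array([0.67168732,0.1121823,0.25524106])
def rep():
    s=get_state();M=R.from_quat(s["tcp_rot"]).as_matrix()
    p=inv(SL)@(s["position"][:2]-SL[:2]);f=inv(SL)@s["force"][:2]
    print("t %.2f slab-xy mm %s z %.1f yawerr %.2f deg F %s gap %.1f"%(s["t"],(p*1e3).round(1),s["position"][2]*1e3,np.degrees(np.arctan2(M[1,0],M[0,0])-SL[2])%360-180,np.r_[f,s["force"][2]].round(1),s["finger_gap"]*1e3))
E
python3 -c "from h import *;rep()"
```

```text
t 0.10 slab-xy mm [-264.6  594. ] z 244.7 yawerr -37.82 deg F [-0.5  0.4  0.6] gap 85.3invalid input at $[0]: expected keys x, y, z, spin, hand
```

```bash
python3 -m pendant '[{"x":0,"y":0,"z":0,"spin":-9.5,"hand":0.2},{"x":0,"y":0,"z":0,"spin":-9.4,"hand":0.2},{"x":0,"y":0,"z":0,"spin":-9.5,"hand":0.2},{"x":0,"y":0,"z":0,"spin":-9.4,"hand":0.2},{"x":-4.7,"y":-50,"z":0,"spin":0,"hand":0.2},{"x":-4.7,"y":-50,"z":0,"spin":0,"hand":0.2},{"x":-4.7,"y":-50,"z":0,"spin":0,"hand":0.2},{"x":-4.7,"y":-50,"z":0,"spin":0,"hand":0.2},{"x":-4.7,"y":-50,"z":0,"spin":0,"hand":0.2},{"x":-4.7,"y":-50,"z":0,"spin":0,"hand":0.2}]'; python3 -c "from h import *;rep()"
```

```text
t: 1.35
position: [0.3691, 0.3355, 0.2452]
tcp_rot: [-0.127, 0.992, -0.0, -0.0]
force: [0.3, -0.3, 0.3]
finger_gap: 0.0513
grasp_force: 0.0
t 1.35 slab-xy mm [-236.4  292.5] z 245.2 yawerr -0.02 deg F [ 0.3 -0.3  0.3] gap 51.3
```

```bash
python3 -m pendant '[{"x":-4.7,"y":-50,"z":0,"spin":0,"hand":0.2},{"x":-4.7,"y":-50,"z":0,"spin":0,"hand":0.2},{"x":-4.7,"y":-50,"z":0,"spin":0,"hand":0.2},{"x":-4.7,"y":-50,"z":0,"spin":0,"hand":0.2},{"x":-4.7,"y":-50,"z":25,"spin":0,"hand":0.2},{"x":-4.7,"y":-48,"z":40,"spin":0,"hand":0.2},{"x":0,"y":0,"z":50,"spin":0,"hand":0.2},{"x":0,"y":0,"z":50,"spin":0,"hand":0.2},{"x":0,"y":0,"z":45,"spin":0,"hand":0.2},{"x":0,"y":0,"z":0,"spin":0,"hand":0.2}]'; python3 - <<'E'
from h import *
rep()
a=capture("wrist");b=capture("top")[120:280,215:415]
cv2.imwrite("pics/w1.png",a);cv2.imwrite("pics/t1.png",cv2.resize(b,(750,600),interpolation=cv2.INTER_CUBIC))
E
```

```text
t: 2.6
position: [0.469, 0.0554, 0.0331]
tcp_rot: [-0.127, 0.992, -0.001, -0.003]
force: [-0.1, -0.4, 0.7]
finger_gap: 0.051
grasp_force: 0.0
t 2.60 slab-xy mm [-210.4   -3.8] z 33.1 yawerr -0.03 deg F [-0.2 -0.4  0.7] gap 51.0
```

View pics/w1.png

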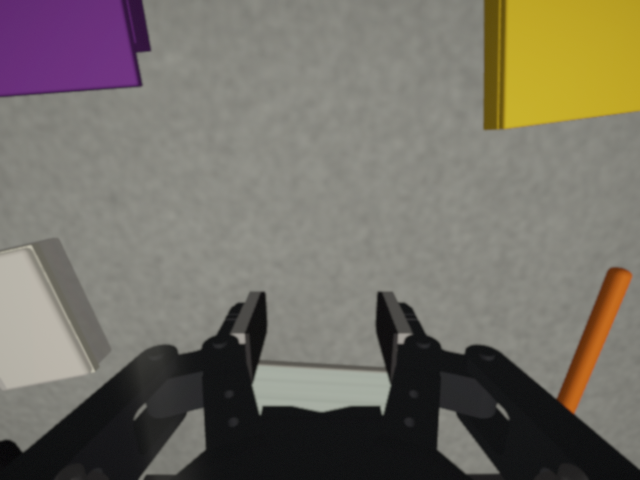

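The wrist view shows both fingertips at (250,320) and (390,320), straddling the carrier's rear rim at y≈365. The box and the pen are clear. Next I lower and push forward to about 1 mm short of the rim.

```bash
python3 -m pendant '[{"x":0,"y":0,"z":8,"spin":0,"hand":0.2},{"x":0,"y":0,"z":5,"spin":0,"hand":0.2},{"x":0,"y":0,"z":0,"spin":0,"hand":0.2},{"x":0,"y":0,"z":3,"spin":0,"hand":0.2},{"x":0,"y":0,"z":0,"spin":0,"hand":0.2}]'; python3 -c "from h import *;rep()";python3 -m pendant '[{"x":0,"y":0,"z":2.5,"spin":0,"hand":0.2},{"x":0,"y":0,"z":0,"spin":0,"hand":0.2}]'; python3 -c "from h import *;rep()"
```

```text
t: 3.32
position: [0.4711, 0.0561, 0.0194]
tcp_rot: [-0.127, 0.992, -0.0, -0.0]
force: [0.3, -0.0, -0.6]
finger_gap: 0.0509
grasp_force: 0.0
t 3.33 slab-xy mm [-208.2   -3.6] z 19.4 yawerr -0.02 deg F [ 0.3 -0.1 -0.6] gap 50.9
t: 3.58
position: [0.471, 0.056, 0.0167]
tcp_rot: [-0.127, 0.992, -0.0, -0.0]
force: [-0.2, -1.3, 0.3]
finger_gap: 0.0512
grasp_force: 0.0
t 3.58 slab-xy mm [-208.4   -3.7] z 16.7 yawerr -0.02 deg F [-0.5 -1.2  0.3] gap 51.2
```

```bash
python3 -m pendant '[{"x":-8,"y":0,"z":0,"spin":0,"hand":0.2},{"x":-8,"y":0,"z":0,"spin":0,"hand":0.2},{"x":-4,"y":0,"z":0,"spin":0,"hand":0.2},{"x":-4,"y":0,"z":0,"spin":0,"hand":0.2},{"x":-4,"y":0,"z":0,"spin":0,"hand":0.2},{"x":-4,"y":0,"z":0,"spin":0,"hand":0.2},{"x":-4,"y":0,"z":0,"spin":0,"hand":0.2},{"x":-3,"y":0,"z":0,"spin":0,"hand":0.2},{"x":0,"y":0,"z":0,"spin":0,"hand":0.2}]'; python3 -c "from h import *;rep()";python3 -m pendant '[{"x":-2,"y":0,"z":0,"spin":0,"hand":0.2},{"x":-1,"y":0,"z":0,"spin":0,"hand":0.2},{"x":0,"y":0,"z":0,"spin":0,"hand":0.2}]'; python3 -c "from h import *;rep()"
```

```text
t: 4.7
position: [0.5093, 0.066, 0.017]
tcp_rot: [-0.127, 0.992, 0.0, 0.0]
force: [-0.5, 1.0, -0.1]
finger_gap: 0.0515
grasp_force: 0.0
t 4.70 slab-xy mm [-168.8   -3.6] z 17.0 yawerr -0.01 deg F [-0.3  1.1 -0.1] gap 51.5
t: 5.08
position: [0.5117, 0.0666, 0.0169]
tcp_rot: [-0.127, 0.992, -0.0, -0.0]
force: [-2.4, -1.3, 1.9]
finger_gap: 0.0513
grasp_force: 1.3
t 5.08 slab-xy mm [-166.3   -3.7] z 16.9 yawerr -0.02 deg F [-2.7 -0.6  1.9] gap 51.3
```

```bash
for i in 1 2 3 4; do :; done; python3 -m pendant '[{"x":-2,"y":0,"z":0,"spin":0,"hand":0.2},{"x":0,"y":0,"z":0,"spin":0,"hand":0.2}]' >/dev/null; python3 -c "from h import *;rep()";python3 -m pendant '[{"x":-2,"y":0,"z":0,"spin":0,"hand":0.2},{"x":0,"y":0,"z":0,"spin":0,"hand":0.2}]'>/dev/null; python3 -c "from h import *;rep()"; python3 -m pendant '[{"x":-1,"y":0,"z":0,"spin":0,"hand":0.2},{"x":0,"y":0,"z":0,"spin":0,"hand":0.2}]'>/dev/null; python3 - <<'E'
from h import *
rep()
b=capture("top")[120:280,215:415]
cv2.imwrite("pics/t2.png",cv2.resize(b,(750,600),interpolation=cv2.INTER_CUBIC))
E
```

```text
t 5.33 slab-xy mm [-163.9   -3.7] z 16.9 yawerr -0.02 deg F [-1.  -0.4  0.6] gap 51.3
t 5.58 slab-xy mm [-161.9   -3.7] z 16.9 yawerr -0.02 deg F [-1.2 -0.   0.2] gap 51.0
t 5.83 slab-xy mm [-161.2   -3.7] z 16.9 yawerr -0.02 deg F [-3.2  0.2  2.5] gap 51.1
```

View pics/t2.png

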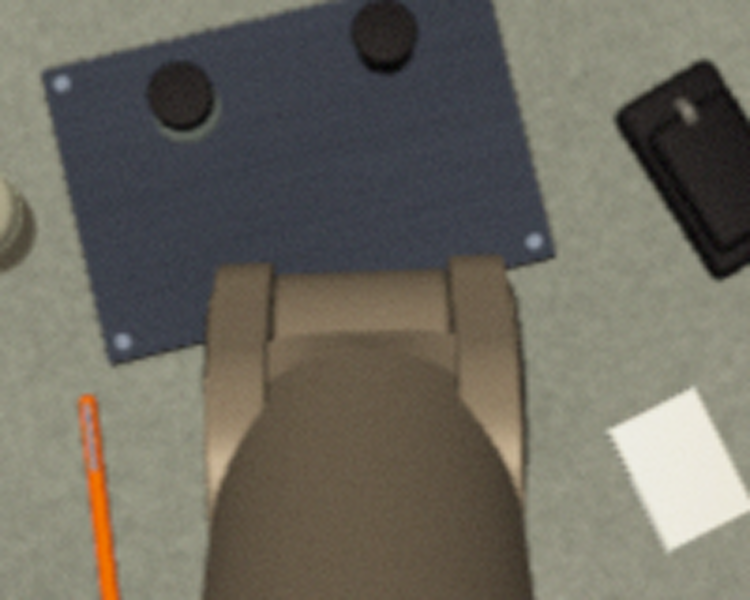

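The arm hides the carrier in this view, so I go on by force.

```bash
python3 -m pendant '[{"x":-1,"y":0,"z":0,"spin":0,"hand":0.2},{"x":0,"y":0,"z":0,"spin":0,"hand":0.2}]' >/dev/null; python3 -c "from h import *;rep()";python3 -m pendant '[{"x":-1,"y":0,"z":0,"spin":0,"hand":0.2},{"x":0,"y":0,"z":0,"spin":0,"hand":0.2}]'>/dev/null; python3 -c "from h import *;rep()"; python3 -m pendant '[{"x":-1,"y":0,"z":0,"spin":0,"hand":0.2},{"x":0,"y":0,"z":0,"spin":0,"hand":0.2}]'>/dev/null; python3 - <<'E'
from h import *
rep()
b=capture("scene")[190:340,280:480]
cv2.imwrite("pics/s2.png",cv2.resize(b,(800,600),interpolation=cv2.INTER_CUBIC))
E
```

```text
t 6.12 slab-xy mm [-160.1   -3.7] z 16.9 yawerr -0.02 deg F [-1.6  0.   1.8] gap 51.2
t 6.38 slab-xy mm [-160.    -3.7] z 16.8 yawerr -0.02 deg F [-6.2  0.3  5.6] gap 51.2
t 6.62 slab-xy mm [-159.9   -3.7] z 16.6 yawerr -0.03 deg F [-10.7   0.1   9.2] gap 51.2
```

View pics/s2.png

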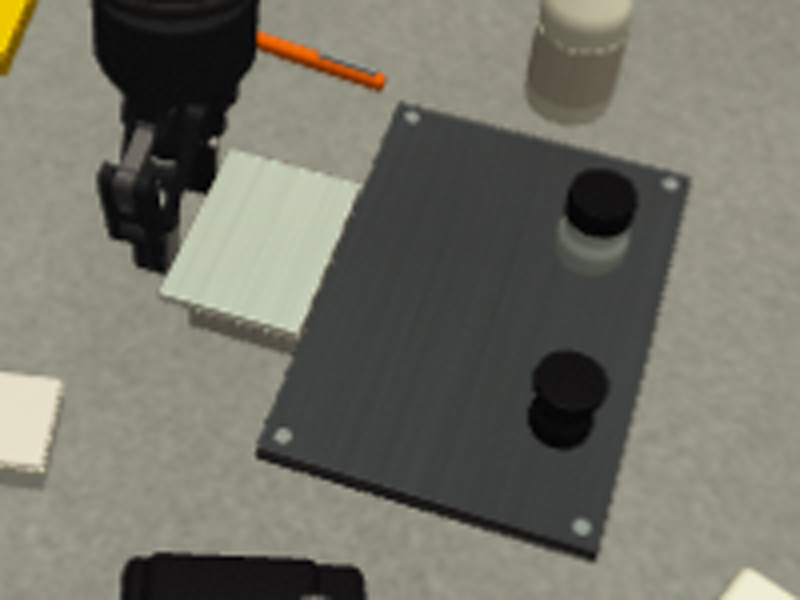

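The scene view shows the carrier flush and square against the slab edge, from (360,185) to (298,340), with the fingertips at its rear rim. Next I press forward a little more and lift by friction on the rim.

```bash
python3 -m pendant '[{"x":-1.5,"y":0,"z":-2,"spin":0,"hand":0.2},{"x":0,"y":0,"z":-2,"spin":0,"hand":0.2},{"x":0,"y":0,"z":0,"spin":0,"hand":0.2}]' >/dev/null; python3 -c "from h import *;rep()";python3 -m pendant '[{"x":-0.5,"y":0,"z":-3,"spin":0,"hand":0.2},{"x":0,"y":0,"z":0,"spin":0,"hand":0.2}]'>/dev/null; python3 - <<'E'
from h import *
rep()
b=capture("scene")[190:310,280:440]
cv2.imwrite("pics/s3.png",cv2.resize(b,(800,600),interpolation=cv2.INTER_CUBIC))
E
```

```text
t 7.05 slab-xy mm [-159.3   -3.9] z 20.2 yawerr -0.03 deg F [-12.3  -1.2   1. ] gap 51.4
t 7.30 slab-xy mm [-158.8   -3.8] z 23.2 yawerr -0.03 deg F [-12.7   0.1   1.2] gap 51.1
```

View pics/s3.png

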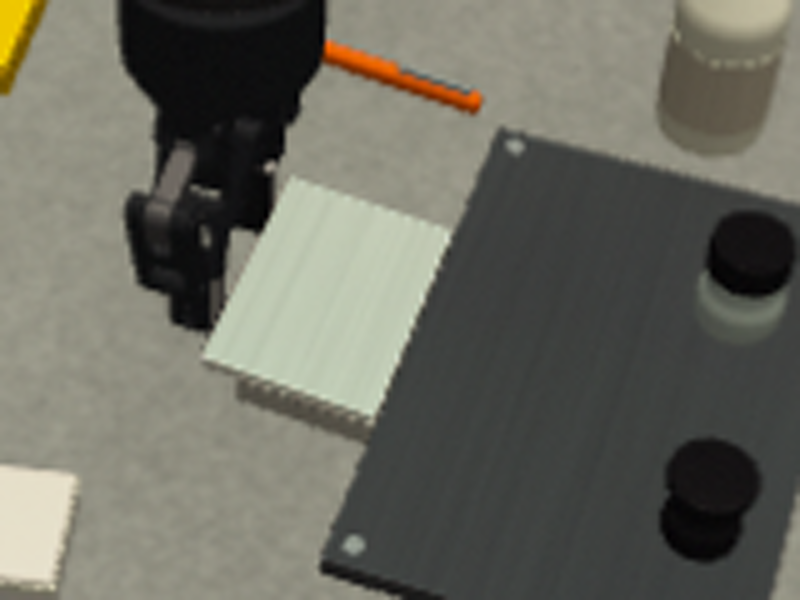

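I've used 7 pictures, so from here I track the tilt numerically, by matching the carrier's outline in the scene camera.

```bash
cat >> h.py <<'E'
def corners(th,s=.010):
    """plain-face corners in world (FL,FR,RR,RL) when tipped th about slab edge"""
    o=[]
    for lx,y in((0,.052),(0,-.052),(-.072,-.052),(-.072,.052)):
        lz=.019-s; x=lx*np.cos(th)+lz*np.sin(th); z=-lx*np.sin(th)+lz*np.cos(th)
        v=inv(SL).T@np.array([x-.08,y-.006]); o.append([v[0]+SL[0],v[1]+SL[1],z+.010])
    return np.array(o)
def tilt(img):
    c=calibration("scene");g=cv2.cvtColor(img,cv2.COLOR_BGR2GRAY)
    m=((g>150)).astype(np.uint8);best=[]
    roi=np.zeros_like(m);roi[200:310,300:400]=1;m&=roi
    for d in range(0,100,3):
        p=cv2.projectPoints(corners(np.radians(d)),c["rvec"],c["tvec"],c["K"],c["distortion"])[0][:,0]
        k=np.zeros_like(m);cv2.fillConvexPoly(k,p.round().astype(int),1)
        best.append((round((m&k).sum()/(m|k).sum(),3),d,p[2].round()))
    best.sort(key=lambda b:-b[0]);print("tilt IoU",[b[:2] for b in best[:4]],"area",m.sum())
E
python3 - <<'E'
from h import *
im=capture("scene");tilt(im)
g=cv2.cvtColor(im,cv2.COLOR_BGR2GRAY)
print(g[250,330:372:4],g[262,300:345:3],g[215:260:4,350])
E
```

```text
tilt IoU [(np.float64(0.885), 12), (np.float64(0.873), 9), (np.float64(0.864), 15), (np.float64(0.857), 18)] area 1498
[193 196 197 195 193 195 199 195 198  61  62] [146 145 141 140 139 144 143 116 199 196 191 199 195 198 196] [146 145 140 150 197 195 194 197 197 195 198 198]
```

```bash
sed -i 's/g>150/g>165/' h.py; python3 -m pendant '[{"x":-0.5,"y":0,"z":-4,"spin":0,"hand":0.2},{"x":-0.7,"y":0,"z":-4,"spin":0,"hand":0.2},{"x":0,"y":0,"z":0,"spin":0,"hand":0.2}]'; python3 -c "
from h import *
rep();tilt(capture('scene'))"
```

```text
t: 7.78
position: [0.5208, 0.0689, 0.0315]
tcp_rot: [-0.127, 0.992, -0.0, -0.002]
force: [-10.1, -3.4, 1.8]
finger_gap: 0.0514
grasp_force: 5.3
t 7.78 slab-xy mm [-156.9   -3.8] z 31.5 yawerr -0.03 deg F [-10.7  -0.8   1.8] gap 51.4
tilt IoU [(np.float64(0.905), 21), (np.float64(0.898), 18), (np.float64(0.891), 24), (np.float64(0.883), 15)] area 1433
```

```bash
python3 -m pendant '[{"x":-1,"y":0,"z":-4,"spin":0,"hand":0.2},{"x":-1.3,"y":0,"z":-4,"spin":0,"hand":0.2},{"x":-1.5,"y":0,"z":-4,"spin":0,"hand":0.2},{"x":-1.7,"y":0,"z":-3,"spin":0,"hand":0.2},{"x":0,"y":0,"z":0,"spin":0,"hand":0.2}]'; python3 -c "
from h import *
rep();tilt(capture('scene'))"
```

```text
t: 8.45
position: [0.5269, 0.0705, 0.0468]
tcp_rot: [-0.127, 0.992, -0.0, -0.001]
force: [-9.0, -2.9, 3.5]
finger_gap: 0.0513
grasp_force: 4.1
t 8.45 slab-xy mm [-150.6   -3.8] z 46.8 yawerr -0.02 deg F [-9.4 -0.5  3.5] gap 51.3
tilt IoU [(np.float64(0.934), 36), (np.float64(0.928), 33), (np.float64(0.92), 30), (np.float64(0.892), 27)] area 1422
```

```bash
python3 -m pendant '[{"x":-2,"y":0,"z":-4,"spin":0,"hand":0.2},{"x":-2.3,"y":0,"z":-3.7,"spin":0,"hand":0.2},{"x":-2.6,"y":0,"z":-3.5,"spin":0,"hand":0.2},{"x":-3,"y":0,"z":-3.2,"spin":0,"hand":0.2},{"x":0,"y":0,"z":0,"spin":0,"hand":0.2}]'; python3 - <<'E'
from h import *
rep();b=capture('scene');tilt(b)
cv2.imwrite("pics/s4.png",cv2.resize(b[190:310,280:440],(800,600),interpolation=cv2.INTER_CUBIC))
E
```

```text
t: 9.12
position: [0.5375, 0.0733, 0.0615]
tcp_rot: [-0.127, 0.992, -0.0, -0.0]
force: [-5.1, -2.1, 4.4]
finger_gap: 0.0513
grasp_force: 2.9
t 9.12 slab-xy mm [-139.7   -3.8] z 61.5 yawerr -0.02 deg F [-5.4 -0.7  4.4] gap 51.3
tilt IoU [(np.float64(0.927), 45), (np.float64(0.904), 48), (np.float64(0.903), 42), (np.float64(0.859), 51)] area 1299
```

View pics/s4.png

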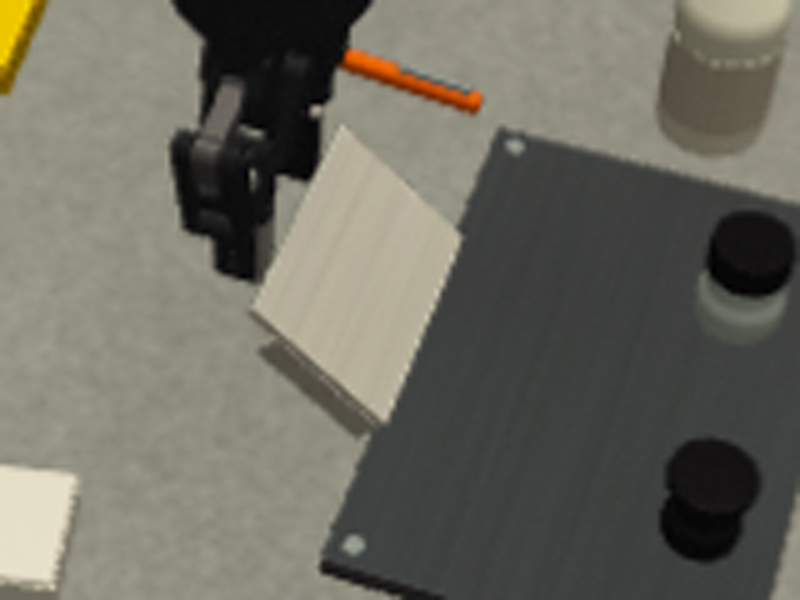

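The tilt is now about 43°, with the leading edge seated on the slab edge from (460,235) to (385,425). I carry on along the arc with more upward lead.

```bash
python3 -m pendant '[{"x":-2,"y":0,"z":-4,"spin":0,"hand":0.2},{"x":-3,"y":0,"z":-4,"spin":0,"hand":0.2},{"x":-4,"y":0,"z":-3,"spin":0,"hand":0.2},{"x":0,"y":0,"z":0,"spin":0,"hand":0.2}]'; python3 - <<'E'
from h import *
rep();b=capture('scene');tilt(b)
E
```

```text
t: 9.68
position: [0.5468, 0.0758, 0.0726]
tcp_rot: [-0.127, 0.992, 0.0, 0.0]
force: [-1.5, -0.1, 1.4]
finger_gap: 0.051
grasp_force: 0.7
t 9.68 slab-xy mm [-130.1   -3.7] z 72.6 yawerr -0.01 deg F [-1.5  0.3  1.4] gap 51.0
tilt IoU [(np.float64(0.045), 99), (np.float64(0.035), 54), (np.float64(0.03), 51), (np.float64(0.028), 48)] area 52
```

```bash
python3 - <<'E'
from h import *
b=capture('scene');g=cv2.cvtColor(b,cv2.COLOR_BGR2GRAY);c=calibration("scene")
for d in(0,30,45,54,60,75):
    p=cv2.projectPoints(corners(np.radians(d)),c["rvec"],c["tvec"],c["K"],c["distortion"])[0][:,0]
    k=np.zeros_like(g);cv2.fillConvexPoly(k,p.round().astype(int),1);v=g[k>0]
    print(d,p[2:].round().tolist(),v.mean().round(),v.std().round(1))
print(b[240,320:376:3].tolist());print(g[222:280:3,345])
E
```

```text
0 [[317.0, 263.0], [335.0, 227.0]] 136.0 40.0
30 [[324.0, 254.0], [342.0, 217.0]] 139.0 41.0
45 [[330.0, 251.0], [348.0, 214.0]] 150.0 28.4
54 [[335.0, 250.0], [353.0, 213.0]] 159.0 12.3
60 [[339.0, 250.0], [356.0, 213.0]] 159.0 8.9
75 [[348.0, 251.0], [365.0, 213.0]] 157.0 13.4
[[133, 147, 148], [133, 149, 150], [129, 144, 145], [17, 17, 17], [15, 14, 14], [24, 25, 25], [52, 57, 60], [143, 163, 168], [139, 157, 165], [142, 161, 169], [141, 159, 166], [141, 161, 168], [142, 161, 167], [143, 162, 169], [144, 163, 170], [142, 161, 167], [141, 160, 167], [166, 179, 183], [61, 62, 61]]
[ 10 146 157 163 160 159 160 160 160 158 161 163 161 143  92  78  80 140
 139 142]
```

```bash
python3 -m pendant '[{"x":-3,"y":0,"z":-3,"spin":0,"hand":0.2},{"x":-3,"y":0,"z":-3,"spin":0,"hand":0.2},{"x":-4,"y":0,"z":-2,"spin":0,"hand":0.2},{"x":-4,"y":0,"z":-2,"spin":0,"hand":0.2},{"x":-4,"y":0,"z":-1,"spin":0,"hand":0.2},{"x":-3,"y":0,"z":-1,"spin":0,"hand":0.2},{"x":0,"y":0,"z":0,"spin":0,"hand":0.2}]'; python3 - <<'E'
from h import *
rep();b=capture('scene')
cv2.imwrite("pics/s5.png",cv2.resize(b[190:310,280:440],(800,600),interpolation=cv2.INTER_CUBIC))
E
```

```text
t: 10.65
position: [0.5668, 0.081, 0.0843]
tcp_rot: [-0.127, 0.992, -0.0, 0.0]
force: [-0.0, -0.3, 0.5]
finger_gap: 0.0513
grasp_force: 0.3
t 10.65 slab-xy mm [-109.4   -3.7] z 84.3 yawerr -0.02 deg F [-0.1 -0.3  0.5] gap 51.3
```

View pics/s5.png

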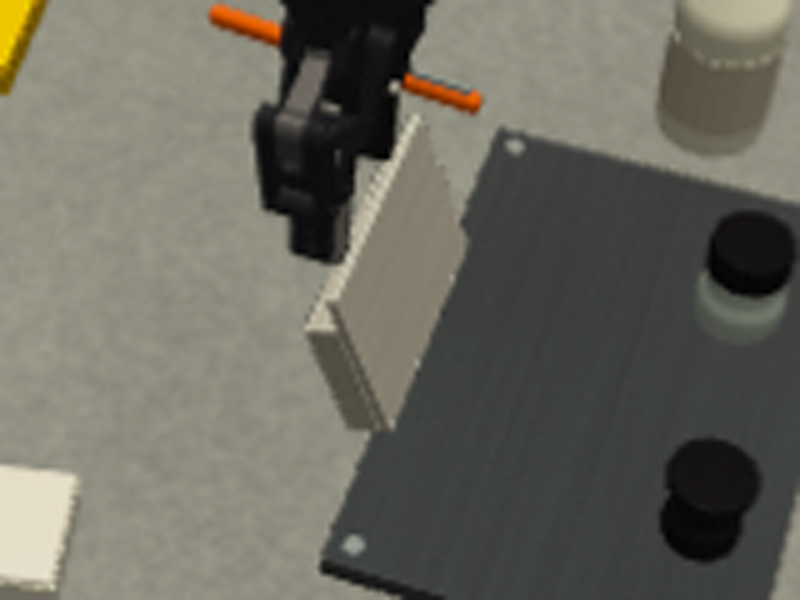

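The carrier stands at about 75°, with its leading edge just over the slab edge at (390,428) and the fingertips still behind the rim. Now I push it over gently.

```bash
python3 -m pendant '[{"x":-4,"y":0,"z":-1,"spin":0,"hand":0.2},{"x":-4,"y":0,"z":0,"spin":0,"hand":0.2},{"x":-4,"y":0,"z":0,"spin":0,"hand":0.2},{"x":-4,"y":0,"z":0,"spin":0,"hand":0.2},{"x":0,"y":0,"z":0,"spin":0,"hand":0.2}]'; python3 - <<'E'
from h import *
rep();b=capture('scene');g=cv2.cvtColor(b,cv2.COLOR_BGR2GRAY)
print(g[240,335:420:3])
E
```

```text
t: 11.32
position: [0.5823, 0.0851, 0.0852]
tcp_rot: [-0.127, 0.992, -0.0, 0.0]
force: [-0.0, 0.3, 0.5]
finger_gap: 0.0514
grasp_force: 0.1
t 11.32 slab-xy mm [-93.3  -3.7] z 85.2 yawerr -0.02 deg F [0.  0.3 0.5] gap 51.4
[148 142 142 149  18  26  12  66 189  99  98  98 100  62  62  62  61  61
  63  61  61  62  64  63  63  62  62  63  63]
```

```bash
python3 -m pendant '[{"x":-4,"y":0,"z":0,"spin":0,"hand":0.2},{"x":-4,"y":0,"z":0,"spin":0,"hand":0.2},{"x":-4,"y":0,"z":0,"spin":0,"hand":0.2},{"x":-3,"y":0,"z":0,"spin":0,"hand":0.2},{"x":0,"y":0,"z":0,"spin":0,"hand":0.2},{"x":0,"y":0,"z":0,"spin":0,"hand":0.2},{"x":0,"y":0,"z":0,"spin":0,"hand":0.2}]'; python3 - <<'E'
from h import *
rep();b=capture('scene');g=cv2.cvtColor(b,cv2.COLOR_BGR2GRAY)
print(g[240,335:440:3])
E
```

```text
t: 12.25
position: [0.5964, 0.0887, 0.0853]
tcp_rot: [-0.127, 0.992, -0.0, -0.0]
force: [0.6, -0.8, -0.4]
finger_gap: 0.0512
grasp_force: 0.1
t 12.25 slab-xy mm [-78.8  -3.7] z 85.3 yawerr -0.02 deg F [ 0.3 -0.9 -0.4] gap 51.2
[147 142 142 148 146 149  95  12  15  26  91 196  78  63  63  63  62  59
  61  61  62  62  64  63  63  62  61  63  64   8  18  18  18  18  19]
```

```bash
python3 -m pendant '[{"x":-4,"y":0,"z":0,"spin":0,"hand":0.2},{"x":-4,"y":0,"z":0,"spin":0,"hand":0.2},{"x":-4,"y":0,"z":0,"spin":0,"hand":0.2},{"x":0,"y":0,"z":0,"spin":0,"hand":0.2},{"x":0,"y":0,"z":0,"spin":0,"hand":0.2},{"x":0,"y":0,"z":0,"spin":0,"hand":0.2}]'; python3 - <<'E'
from h import *
rep();b=capture('scene');g=cv2.cvtColor(b,cv2.COLOR_BGR2GRAY)
print(g[240,335:440:3])
E
```

```text
t: 13.05
position: [0.6081, 0.0917, 0.0853]
tcp_rot: [-0.127, 0.992, -0.0, -0.0]
force: [-0.1, -0.0, 0.8]
finger_gap: 0.0512
grasp_force: 0.0
t 13.05 slab-xy mm [-66.7  -3.8] z 85.3 yawerr -0.02 deg F [-0.1  0.   0.8] gap 51.2
[146 142 141 147 145 148 145 146 110  13  13  13  68 140  42  65 195 110
 192 198 190 145  63  63  62  61  63  62  63   7  17  19  17  18  18]
```

It has fallen over, since the sockets now show. I retreat up and back, then look.

```bash
python3 -m pendant '[{"x":0,"y":0,"z":-40,"spin":0,"hand":0.2},{"x":0,"y":0,"z":-50,"spin":0,"hand":0.2},{"x":30,"y":0,"z":-30,"spin":0,"hand":0.2},{"x":40,"y":30,"z":0,"spin":0,"hand":0.2},{"x":20,"y":50,"z":0,"spin":0,"hand":0.2},{"x":0,"y":50,"z":0,"spin":0,"hand":0.2},{"x":0,"y":50,"z":0,"spin":0,"hand":0.2},{"x":0,"y":50,"z":0,"spin":0,"hand":0.2},{"x":0,"y":50,"z":0,"spin":0,"hand":0.2},{"x":0,"y":0,"z":0,"spin":0,"hand":0.2}]'; python3 - <<'E'
from h import *
rep()
b=capture("top")[100:270,185:415];a=capture("scene")[190:320,280:480]
o=np.vstack([cv2.resize(b,(460,340),interpolation=cv2.INTER_CUBIC),cv2.resize(a,(460,260))[:260]])
cv2.imwrite("pics/end.png",o)
E
```

```text
t: 14.35
position: [0.4487, 0.3438, 0.2051]
tcp_rot: [-0.13, 0.992, 0.0, -0.0]
force: [-0.2, 0.4, -0.2]
finger_gap: 0.0515
grasp_force: 0.0
t 14.35 slab-xy mm [-157.3  280.5] z 205.1 yawerr 0.30 deg F [-0.1  0.4 -0.2] gap 51.5
```

View pics/end.png

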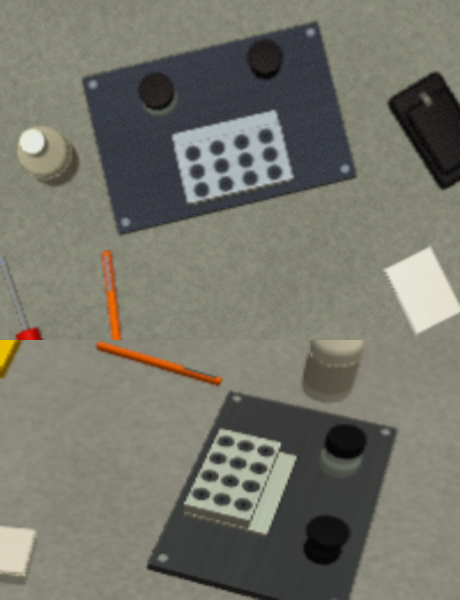

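The carrier lies flat on the slab with all 12 sockets up, at about (232,158) in the upper half. The jar, loupe and other items are where they were, and the arm is clear, so I hand in.

```bash
python3 -c "from rig import *;print(finish_job())"
```

```text
the job is handed in; nothing more can be done
None
```

I pushed the carrier square to the slab edge, tipped it up and flipped it; it lies flat on the slab with the sockets up, nothing else looks moved in the last pictures, and the job is handed in (no verdict was shown).

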